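# Feel along the frets of a guitar neck

### The job

A guitar neck lies face up in its padded stand; its first nine frets have just been dressed. Check them by touch: run a fingertip lightly along the fingerboard from the first fret, nearest the white nut, to the ninth, just past the fourth dot, so that it touches every fret in turn. Only touch: do not press hard, lift or shift the neck, leave the tools and the glue bottle where they are, and finish with the hand clear of everything.

Things in the scene. Friction and masses are not known exactly. Their poses are not given: they have to be found in the camera images.
- neck: Loose 0.8 kg guitar neck lying face up and level: maple shaft, black fingerboard 460 mm long, 43 mm wide at the nut, 52 mm at fret 12. Origin at the middle of the board's face where it meets the nut, 125 mm above the bench; x runs along the middle line towards the heel, z up. Steel frets cross it, polished bars 4 mm wide, round-topped, 1.5 mm above the face; pale dots before frets 3, 5, 7, 9, two before 12.
- nut (a point): Top of the white nut, at the fingerboard's end, 2.5 mm above the board's face and 2.5 mm behind the neck's origin; the nut is 5 mm thick. Behind it the headstock, 185 mm long, 80 mm wide (113 mm over the tuner buttons), leans back and lies lower than the board. Same axes as the neck.
- pads (a point): Midpoint between the two foam pads that carry the neck, under its shaft, 22 mm below the board's face. The pads lie 20 and 308 mm from the nut. On them the neck gives under a finger: about 0.2 mm per newton over a pad, 0.1 mm per newton midway; it springs back.
- stand: Fixed plywood stand under the neck: foot 410 x 84 x 24 mm, two maple saddle posts 72 mm wide with a foam pad in each, cheeks that rise beside the shaft to 9 mm below the board's face, and at the far end an upright stop that keeps the heel from sliding on away from the nut. Origin at the centre of its underside on the bench; x along the neck, nut to heel.
- glue: Glue bottle, 56 mm across, 135 mm tall, standing beyond the neck; origin under its centre. A bystander.
- thumb_plane: Small brass thumb plane, 62 mm sole with a short tail handle, 26 mm wide, about 33 mm tall; origin under its sole. A bystander.
- caliper: Steel dial caliper lying flat, 235 mm long along its x, jaws 48 mm to one side, about 20 mm high; origin under its beam's middle. A bystander.
- chisel: Wood-handled chisel lying flat, 230 mm long along its x, 29 mm high; origin on the bench under its middle. A bystander.
- fret1: Fret 1 (nearest the nut), fixed in the board 36.4 mm from the nut; origin at its middle in the plane of the board's face, its crown 1.5 mm above; same axes as the neck (it lies along y).
- fret2: Fret 2, fixed in the board 70.7 mm from the nut; origin at its middle in the plane of the board's face, its crown 1.5 mm above; same axes as the neck (it lies along y).
- fret3: Fret 3, fixed in the board 103.1 mm from the nut; origin at its middle in the plane of the board's face, its crown 1.5 mm above; same axes as the neck (it lies along y).
- fret4: Fret 4, fixed in the board 133.7 mm from the nut; origin at its middle in the plane of the board's face, its crown 1.5 mm above; same axes as the neck (it lies along y).
- fret5: Fret 5, fixed in the board 162.5 mm from the nut; origin at its middle in the plane of the board's face, its crown 1.5 mm above; same axes as the neck (it lies along y).
- fret6: Fret 6, fixed in the board 189.8 mm from the nut; origin at its middle in the plane of the board's face, its crown 1.5 mm above; same axes as the neck (it lies along y).
- fret7: Fret 7, fixed in the board 215.5 mm from the nut; origin at its middle in the plane of the board's face, its crown 1.5 mm above; same axes as the neck (it lies along y).
- fret8: Fret 8, fixed in the board 239.8 mm from the nut; origin at its middle in the plane of the board's face, its crown 1.5 mm above; same axes as the neck (it lies along y).
- fret9: Fret 9 (just past the fourth dot), fixed in the board 262.7 mm from the nut; origin at its middle in the plane of the board's face, its crown 1.5 mm above; same axes as the neck (it lies along y).

How it is judged:
On the way, in this order (a step that is already met when the one before it is completed fails the run):
1. a fingertip touches fret 1 (contact force between the fingers and fret1 above 0.2 N).
2. a fingertip touches fret 2 (contact force between the fingers and fret2 above 0.2 N).
3. a fingertip touches fret 3 (contact force between the fingers and fret3 above 0.2 N).
4. a fingertip touches fret 4 (contact force between the fingers and fret4 above 0.2 N).
5. a fingertip touches fret 5 (contact force between the fingers and fret5 above 0.2 N).
6. a fingertip touches fret 6 (contact force between the fingers and fret6 above 0.2 N).
7. a fingertip touches fret 7 (contact force between the fingers and fret7 above 0.2 N).
8. a fingertip touches fret 8 (contact force between the fingers and fret8 above 0.2 N).
9. a fingertip touches fret 9 (contact force between the fingers and fret9 above 0.2 N).
At the end, for the whole second after the job is handed in: Frets 1 to 9 have been touched one after another in that order; the neck lies at rest and level (within 0.03 rad) within 12 mm of where it was; the caliper, chisel, thumb plane and glue bottle are within 20 mm of where they were (distance of neck from where it was at the start of the episode below 0.012 m and angle between neck's own z axis and vertical below 0.03 rad and linear speed of neck below 0.01 m/s and distance of each of glue, thumb_plane, caliper, chisel from where it was at the start of the episode below 0.02 m).
It fails at once if a finger presses on the neck with more than 20 N (contact force between the fingers and neck above 20 N).
It fails at once if the neck is lifted 8 mm or more out of its place (z of neck in the frame of stand above 0.133 m).
It fails at once if the neck is shifted more than 15 mm (distance of neck from where it was at the start of the episode above 0.015 m).
It fails at once if a bystander tool or bottle is moved more than 20 mm (distance of any of glue, thumb_plane, caliper, chisel from where it was at the start of the episode above 0.02 m).
It also fails if it takes over 51 s, if anything falls off the work surface, if the arm or the gripper's body presses on something with over 40 N, if the wrist force passes 120 N, or if a joint passes its speed limit or range.

### The arm

A 6-joint arm with a two-finger parallel gripper is mounted at the origin on the work surface. World frame = base frame: x ahead of the robot, y to its left, z up, the work surface at z = 0. Lengths are in m, angles in rad, forces in N, time in s.
With the tool pointing down it reaches from about 0.35 to 0.975 m from the base axis. Payload 7.1 kg.
Tool frame: the origin (TCP) lies between the finger pads; the fingertips stand 8 mm ahead of it and the grasp point (between the pads) lies 11 mm behind it; z points along the fingers, y is the line along which they close (so a half turn about z gives the same grasp; the last joint's range is limited). The gripper opens to 88 mm and grips with 3 to 60 N. Pads are 20 mm wide; open, the fingers measure 115 mm over their backs; the gripper's body (75 mm by 178 mm) begins 61 mm behind the grasp point.
Start: joints at [1.288, 0.423, 1.63, -0, 1.089, -0.019], TCP at [0.163, 0.603, 0.231] pointing down, gripper open.
Joint ranges: [-3, 3], [-0.9, 2.11], [0.09, 2.58], [-1.31, 4.45], [0.11, 2.69], [-2.54, 2.54]. Speed limits (rad/s): [2.39, 2.39, 3.01, 3.14, 3.14, 3.14].

### API

Orientations are given as a 3x3 rotation matrix whose columns are the frame's x, y, z axes.
In Python, from plant import read_state, camera, camera_params, hand_in gives the robot as it stands. The module is installed in compiled form; this text tells all that it offers.
- The arm moves only by the shell command python3 -m handwheel 'ROWS' [FORCE]. ROWS is JSON, a list of rows, each an object with "dp": the shift along the tool's x, y, z in units of 0.1 m (1.0 is 0.1 m), a list of three; "dr": the turn, a rotation vector about the tool's x, y, z in units of 360 degrees (1.0 is 360 degrees), a list of three; "jaw": the closure in counts, from 0 (fully open) to 255 (shut). A call has 1 to 8 rows; each row is the pose to reach, as a shift and turn from the pose commanded when the call began, along the tool's axes at that moment, turning the shorter way round; what a row does not reach only later rows make up. A row lasts 1/8 s, in which the tool goes at most 62.5 mm and 10.7 degrees, less where a joint would pass 70% of its speed; a pose out of reach is approached as far as the arm can. A call with a number of a shift or a turn outside -1 to 1 is refused whole. A call with a gripper value outside its range is refused whole. The fingers move at their own pace and stop on an object; FORCE is the grip in N (left out, the last holds). Time passes only in rows, so rows that repeat a pose let the fingers close. It gives the time, the measured TCP pose, the force, the opening and the grip force at its end, in the units of the state.
- read_state(): the state, without advancing time (a new reading comes with each control period).
- camera(name): name is "side" or "top"; returns the picture (400x640x3 uint8, red, green, blue); there is no depth.
- camera_params(name): a dict with "mtx" (3x3 intrinsics, pixels), "k1" (the pictures are not rectified: a ray, as slopes to the right and down, at radius r is drawn at 1 + k1 r^2 times it, then the intrinsics apply), "R" (3x3) and "t" (3): a world point X has camera coordinates R X + t. Camera axes: x right, y down, z forward; pixel columns grow to the right and rows downward; lengths in m; the calibration is good to about 2 mm. A picture is of the moment at which its call begins. camera_params takes no time and is no camera call.
- hand_in(): hands the job in; it is judged then, once.
The state is a dict: "t": time; "q": joint angles; "joint_velocities": joint speeds; "effort": joint torques, N m; "eef_pos": TCP position; "tcp_rot": TCP orientation; "force": force on the tool from outside, world axes, zero at the start; "wrist_torque": the same for the moment, N m; "gripper_width": opening from 0.0 (shut) to 1.0 (fully open); "grip_force": force on a finger pad.
Only numpy, scipy, OpenCV 4.12 (cv2) and the standard library are available. Lean on these libraries where they do the work, as an engineer would, in place of code of your own. Each camera call takes 0.05 s, during which the arm holds its last target. There are 200 camera calls.

## Working session

There is one attempt and no reset: what is moved stays moved. The work goes in short steps, Python scripts to look and compute and a shell command to move; the robot and the scene stay as the last step left them, time stands still between calls to the robot, and variables do not carry over. Pictures are saved under pics/ and viewed, at most 10 in all, crops included, and the job is handed in when it is done.

```bash
mkdir -p pics; cat > h.py <<'E'
import numpy as np, cv2
from plant import read_state, camera, camera_params, hand_in
def ray(name,uv):
    p=camera_params(name);K=np.array(p["mtx"]);R=np.array(p["R"]);t=np.array(p["t"])
    d=cv2.undistortPoints(np.array(uv,float).reshape(-1,1,2),K,np.array([p["k1"],0,0,0.])).reshape(-1,2) if 0 else None
    xy=(np.array(uv,float).reshape(-1,2)-K[:2,2])/[K[0,0],K[1,1]]
    u=xy.copy()
    for _ in range(30): u=xy/(1+p["k1"]*(u**2).sum(1,keepdims=True))
    return -R.T@t,(np.c_[u,np.ones(len(u))])@R
def plane(name,uv,z):
    c,d=ray(name,uv); return c+d*((z-c[2])/d[:,2])[:,None]
def proj(name,X):
    p=camera_params(name);K=np.array(p["mtx"])
    x=np.array(X,float).reshape(-1,3)@np.array(p["R"]).T+np.array(p["t"]);u=x[:,:2]/x[:,2:]
    u=u*(1+p["k1"]*(u**2).sum(1,keepdims=True)); return u*[K[0,0],K[1,1]]+K[:2,2]
E
python3 - <<'E'
from h import *
for n in("top","side"):
    cv2.imwrite(f"pics/{n}.png",camera(n)[:,:,::-1]); p=camera_params(n);print(n,p, ray(n,[[320,200]])[0])
s=read_state();print(s)
E
```

```text
top {'mtx': array([[366.20354501,   0.        , 317.63860571],
       [  0.        , 366.20354501, 203.59081597],
       [  0.        ,   0.        ,   1.        ]]), 'k1': -0.07890348320662637, 'R': array([[ 0.01900485, -0.99981773, -0.00182068],
       [-0.99552913, -0.01875476, -0.09257432],
       [ 0.0925233 ,  0.0035719 , -0.99570411]]), 't': array([-0.01188468,  0.60200783,  0.79981247])} [ 0.52554092 -0.00344885  0.85208539]
side {'mtx': array([[389.54838053,   0.        , 313.42393299],
       [  0.        , 389.54838053, 199.33837672],
       [  0.        ,   0.        ,   1.        ]]), 'k1': -0.09678909947673629, 'R': array([[-0.80216222, -0.59696633,  0.01292175],
       [-0.37959154,  0.49312523, -0.78277568],
       [ 0.46091869, -0.63281807, -0.6221698 ]]), 't': array([0.44286397, 0.3121897 , 0.50977592])} [0.23878806 0.43302167 0.55581911]
{'t': 0.1, 'q': array([ 1.28804558e+00,  4.23750665e-01,  1.63060488e+00, -3.05626481e-05,
        1.08858121e+00, -1.90154546e-02]), 'joint_velocities': array([-0.00022022, -0.0016772 , -0.00263687, -0.00015559,  0.00172005,
        0.00012126]), 'effort': array([-3.28022916e-04, -5.45613170e+01, -2.74323893e+01,  6.45716884e-02,
        1.87847775e-02, -2.81326373e-05]), 'eef_pos': array([0.16278773, 0.60292688, 0.22999142]), 'tcp_rot': array([[-9.65426668e-01,  2.60674561e-01, -3.49000303e-04],
       [ 2.60674795e-01,  9.65425795e-01, -1.29828661e-03],
       [-1.49639855e-06, -1.34437610e-03, -9.99999096e-01]]), 'force': array([-0.50204386,  0.71051453,  0.57450277]), 'wrist_torque': array([ 0.05917749,  0.02160402, -0.0470449 ]), 'grip_force': 0.0, 'gripper_width': 1.0033493684714985}
```

View pics/top.png

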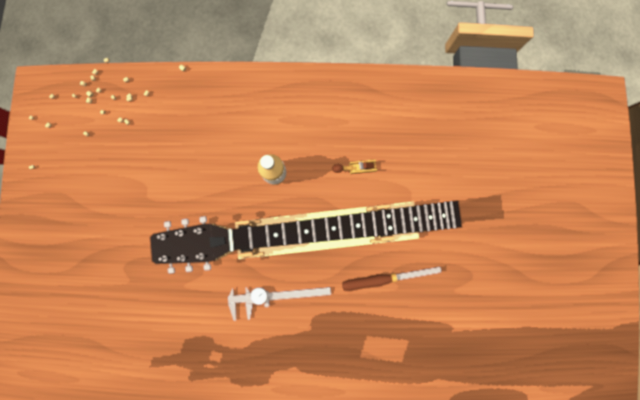

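View pics/side.png

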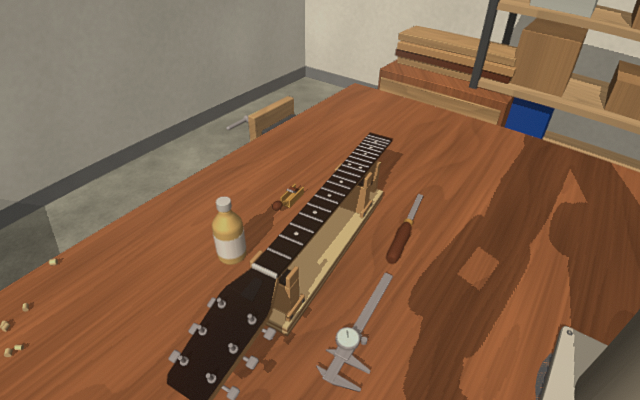

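Top view: the nut is at about (231,240), with the board running right to about (460,213). The dots are near (276,235), (306,231), (333,228) and (358,225). The glue bottle is at (270,168), beyond the neck. Side view: the nut is near (265,268). I'll measure precisely next.

```bash
python3 - <<'E'
from h import *
D=np.array([86.9,148.1,202.65,251.25])/1e3
def blob(g,c,r=4):
    x,y=c;w=g[y-r:y+r+1,x-r:x+r+1].astype(float);w=np.clip(w-np.median(w)-25,0,None)
    yy,xx=np.mgrid[y-r:y+r+1,x-r:x+r+1];return [(w*xx).sum()/w.sum(),(w*yy).sum()/w.sum()]
gt=cv2.imread("pics/top.png",0)
uv=[blob(gt,c) for c in[(276,235),(306,231),(333,228),(358,225)]]
P=plane("top",uv,.125);print(np.round(uv,1),P.round(4),np.linalg.norm(np.diff(P,axis=0),axis=1),np.diff(D))
A=np.c_[D,np.ones(4)];s=np.linalg.lstsq(A,P[:,:2],rcond=None)[0]
print("axis,origin",s,np.linalg.norm(s[0]),np.degrees(np.arctan2(s[0,1],s[0,0])),A@s-P[:,:2])
a=s[0]/np.linalg.norm(s[0]);c=P[:,:2].mean(0);o=c-a*D.mean()
n=np.array([-a[1],a[0]])
print("o",o,"a",a)
F=np.array([0,36.4,70.7,103.1,133.7,162.5,189.8,215.5,239.8,262.7])/1e3
X=[np.r_[o+a*f+n*sg*.021,.1265] for f in F for sg in(-1,1)]
for nm,box in(("top",(220,180,240,90)),("side",(240,130,160,150))):
    im=cv2.imread(f"pics/{nm}.png");x,y,w,h=box;k=3.3 if nm=="top" else 4
    im=cv2.resize(im[y:y+h,x:x+w],None,fx=k,fy=k,interpolation=cv2.INTER_CUBIC)
    for i,q in enumerate(proj(nm,X)):
        cv2.circle(im,tuple(int(v) for v in ((q-[x,y]+.5)*k)),3,(0,0,255) if i%2 else (0,255,0),-1)
    cv2.imwrite(f"pics/{nm}2.png",im)
E
```

```text
[[275.2 234.5]
 [305.9 231.1]
 [333.2 228. ]
 [358.2 224.9]] [[ 0.53    0.082   0.125 ]
 [ 0.538   0.0214  0.125 ]
 [ 0.5452 -0.0326  0.125 ]
 [ 0.5521 -0.0822  0.125 ]] [0.0611759  0.05447846 0.05004729] [0.0612  0.05455 0.0486 ]
axis,origin [[ 0.13397017 -0.99799456]
 [ 0.518247    0.16900389]] 1.0069464523752698 -82.35435689757257 [[-1.05698661e-04  2.73349224e-04]
 [ 7.09579932e-05 -1.56305656e-04]
 [ 2.06836582e-04 -5.92634087e-04]
 [-1.72095915e-04  4.75590518e-04]]
o [0.51840617 0.16781817] a [ 0.13304597 -0.99110987]
```

View pics/top2.png

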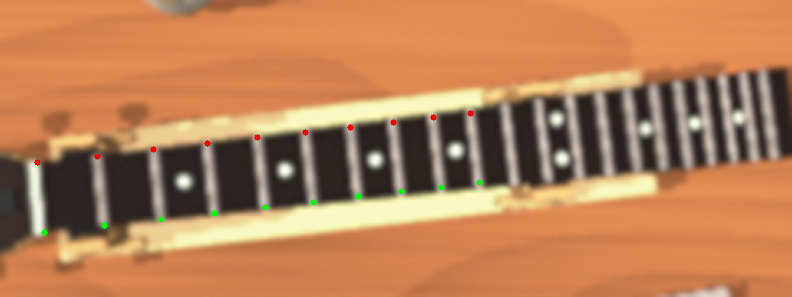

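View pics/side2.png

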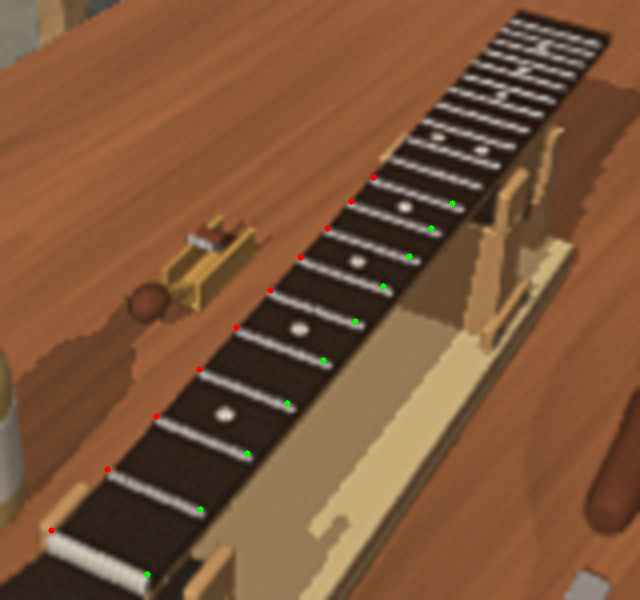

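```bash
cat >> h.py <<'E'
from scipy.spatial.transform import Rotation as Ro
o=np.array([0.5184,0.1678]);a=np.array([.13305,-.99111]);th=np.radians(20)
A3=np.r_[a,0];U=np.array([0,0,1.])
z=np.sin(th)*A3-np.cos(th)*U; x=-(np.cos(th)*A3+np.sin(th)*U); RT=np.c_[x,np.cross(z,x),z]
E_=np.array([.010,0,.008])
def rel(s_mm,z_mm):
    "row to put edge at s along neck, z height"
    S=read_state();R=S["tcp_rot"]
    tgt=np.r_[o+a*s_mm/1e3,z_mm/1e3]-RT@E_
    print("dp",(R.T@(tgt-S["eef_pos"])/.1).round(4),"dr",(Ro.from_matrix(R.T@RT).as_rotvec()/2/np.pi).round(4))
def edge():
    S=read_state();e=S["eef_pos"]+S["tcp_rot"]@E_;d=e[:2]-o
    print("t",round(S["t"],2),"s",(d@a*1e3).round(2),"lat",((d@[-a[1],a[0]])*1e3).round(2),"z",(e[2]*1e3).round(2),"F",np.round(S["force"],2),"along",(S["force"][:2]@a).round(2),"w",S["gripper_width"],"q",S["q"].round(2))
E
python3 -c "
from h import *
rel(20,180)"
```

```text
dp [-4.6706 -3.5192  0.3953] dr [ 0.0324 -0.0489  0.1848]
```

```bash
python3 -m handwheel '[{"dp":[-0.4,-0.3,0],"dr":[0.005,-0.008,0.029],"jaw":255},{"dp":[-0.8,-0.6,0],"dr":[0.01,-0.016,0.058],"jaw":255},{"dp":[-1,-0.75,0],"dr":[0.0324,-0.0489,0.1848],"jaw":255},{"dp":[-1,-0.75,0],"dr":[0.0324,-0.0489,0.1848],"jaw":255},{"dp":[-1,-0.75,0],"dr":[0.0324,-0.0489,0.1848],"jaw":255},{"dp":[-1,-0.75,0],"dr":[0.0324,-0.0489,0.1848],"jaw":255},{"dp":[-1,-0.75,0],"dr":[0.0324,-0.0489,0.1848],"jaw":255},{"dp":[-1,-0.75,0],"dr":[0.0324,-0.0489,0.1848],"jaw":255}]' 5; python3 -c "
from h import *
edge();rel(20,180)"
```

```text
t: 1.1
eef_pos: [0.2399, 0.5049, 0.23]
tcp_rot: [[-0.126, 0.991, 0.046], [0.931, 0.134, -0.339], [-0.342, -0.0, -0.94]]
force: [-0.1, -0.2, -0.5]
gripper_width: 0.128
grip_force: 0.0
t 1.1 s -377.83 lat -231.15 z 219.06 F [-0.09 -0.24 -0.45] along 0.22 w 0.1277455639339194 q [ 1.2   0.48  1.59 -0.17  1.38  1.12]
dp [-3.6076  2.3079  1.7264] dr [ 0.     -0.0001  0.0001]
```

```bash
for i in 1; do :; done
python3 -m handwheel '[{"dp":[-0.45,0.29,0.21],"dr":[0,0,0],"jaw":255},{"dp":[-0.9,0.58,0.43],"dr":[0,0,0],"jaw":255},{"dp":[-0.9,0.58,0.43],"dr":[0,0,0],"jaw":255}]' >/dev/null
python3 -m handwheel '[{"dp":[-0.45,0.29,0.21],"dr":[0,0,0],"jaw":255},{"dp":[-0.9,0.58,0.43],"dr":[0,0,0],"jaw":255},{"dp":[-0.9,0.58,0.43],"dr":[0,0,0],"jaw":255}]' >/dev/null
python3 -m handwheel '[{"dp":[-0.45,0.29,0.21],"dr":[0,0,0],"jaw":255},{"dp":[-0.9,0.58,0.43],"dr":[0,0,0],"jaw":255},{"dp":[-0.9,0.58,0.43],"dr":[0,0,0],"jaw":255}]' 
python3 -c "
from h import *
edge();rel(20,140)"
```

```text
t: 2.22
eef_pos: [0.4529, 0.2319, 0.2015]
tcp_rot: [[-0.123, 0.991, 0.045], [0.932, 0.131, -0.338], [-0.341, 0.001, -0.94]]
force: [-0.3, 0.8, 0.2]
gripper_width: 0.006
grip_force: 0.0
t 2.23 s -78.94 lat -56.33 z 190.58 F [-0.34  0.82  0.19] along -0.86 w 0.00566613642823826 q [ 0.63  0.38  1.83 -0.34  1.13  0.67]
dp [-0.7567  0.5651  0.8123] dr [-0.     -0.0002 -0.0003]
```

```bash

python3 -m handwheel '[{"dp":[-0.38,0.28,0.2],"dr":[0,0,0],"jaw":255},{"dp":[-0.757,0.565,0.4],"dr":[0,0,0],"jaw":255},{"dp":[-0.757,0.565,0.6],"dr":[0,0,0],"jaw":255},{"dp":[-0.757,0.565,0.812],"dr":[0,0,0],"jaw":255},{"dp":[-0.757,0.565,0.812],"dr":[0,0,0],"jaw":255},{"dp":[-0.757,0.565,0.812],"dr":[0,0,0],"jaw":255},{"dp":[-0.757,0.565,0.812],"dr":[0,0,0],"jaw":255}]' >/dev/null
python3 - <<'E'
from h import *
edge();rel(20,130)
for n,(x,y,w,h) in dict(top=(180,180,150,90),side=(190,180,160,130)).items():
    im=camera(n)[:,:,::-1]; cv2.imwrite(f"pics/{n}3.png",cv2.resize(im[y:y+h,x:x+w],None,fx=4,fy=4,interpolation=cv2.INTER_CUBIC))
E
```

```text
t 3.1 s 17.66 lat 0.02 z 141.07 F [-0.94 -0.39 -1.29] along 0.26 w 0.002126643225967465 q [ 0.43  0.46  1.83 -0.4   0.99  0.54]
dp [ 0.0158 -0.0003  0.1119] dr [ 0.0004 -0.0003  0.0001]
```

View pics/side3.png

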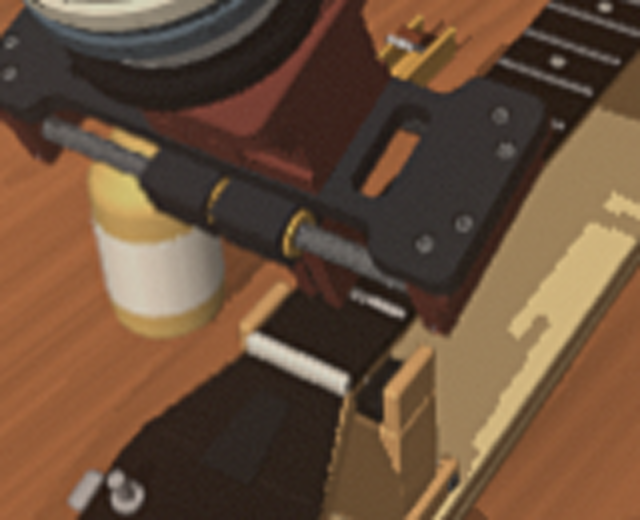

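View pics/top3.png

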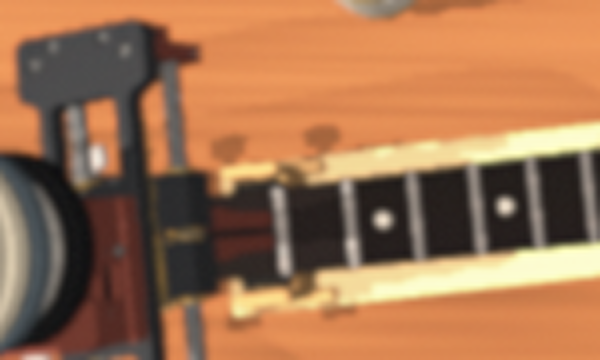

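Both views show the closed fingertips over the board between the nut and fret 1, on the midline, with the bottle clear. Next I descend.

```bash

python3 -m handwheel '[{"dp":[0.014,0,0.038],"dr":[0,0,0],"jaw":255},{"dp":[0.027,0,0.075],"dr":[0,0,0],"jaw":255},{"dp":[0.034,0,0.094],"dr":[0,0,0],"jaw":255},{"dp":[0.034,0,0.094],"dr":[0,0,0],"jaw":255},{"dp":[0.034,0,0.094],"dr":[0,0,0],"jaw":255}]' >/dev/null
python3 -c "
from h import *
edge();rel(20,127)"
```

```text
t 3.83 s 18.85 lat -0.52 z 130.14 F [ 0.54 -0.46 -0.08] along 0.52 w 0.006806703061465117 q [ 0.43  0.48  1.84 -0.41  0.97  0.55]
dp [0.     0.0052 0.0334] dr [ 0.0001 -0.0002 -0.    ]
```

Descending in 1 mm steps, at 129, 128, 127.

```bash

python3 -m handwheel '[{"dp":[0.003,0,0.009],"dr":[0,0,0],"jaw":255},{"dp":[0.007,0,0.019],"dr":[0,0,0],"jaw":255},{"dp":[0.01,0,0.028],"dr":[0,0,0],"jaw":255},{"dp":[0.01,0,0.028],"dr":[0,0,0],"jaw":255}]' >/dev/null
python3 -c "
from h import *
edge()"
python3 -m handwheel '[{"dp":[0.003,0,0.009],"dr":[0,0,0],"jaw":255},{"dp":[0.003,0,0.009],"dr":[0,0,0],"jaw":255}]' >/dev/null
python3 -c "
from h import *
edge()"
```

```text
t 4.33 s 18.87 lat -0.63 z 127.09 F [-0.14  0.17  0.11] along -0.19 w 0.004383018689781702 q [ 0.43  0.49  1.84 -0.41  0.96  0.56]
t 4.58 s 18.87 lat -0.57 z 126.18 F [-1.4  -0.71 -0.16] along 0.52 w 0.003977257234016638 q [ 0.43  0.49  1.84 -0.41  0.96  0.56]
```

```bash

python3 -m handwheel '[{"dp":[0.003,0,0.009],"dr":[0,0,0],"jaw":255},{"dp":[0.003,0,0.009],"dr":[0,0,0],"jaw":255}]' >/dev/null
python3 -c "
from h import *
edge()"
python3 -m handwheel '[{"dp":[0.002,0,0.005],"dr":[0,0,0],"jaw":255},{"dp":[0.002,0,0.005],"dr":[0,0,0],"jaw":255}]' >/dev/null
python3 -c "
from h import *
edge()"
```

```text
t 4.83 s 18.87 lat -0.51 z 125.31 F [-0.55  0.93  1.14] along -0.99 w 0.007087927381308059 q [ 0.43  0.49  1.84 -0.41  0.96  0.56]
t 5.08 s 18.84 lat -0.48 z 124.87 F [-0.71  0.89  2.43] along -0.98 w -0.0006419785741808463 q [ 0.43  0.49  1.84 -0.41  0.96  0.56]
```

The board's face is at about 125.0, as given. I lift 0.9 mm, so the tip sits 0.7 mm below the crowns, then slide at 24 mm/s.

```bash

python3 -m handwheel '[{"dp":[-0.0031,0,-0.0085],"dr":[0,0,0],"jaw":255},{"dp":[-0.0313,0,0.0018],"dr":[0,0,0],"jaw":255},{"dp":[-0.0595,0,0.012],"dr":[0,0,0],"jaw":255},{"dp":[-0.0877,0,0.0223],"dr":[0,0,0],"jaw":255},{"dp":[-0.1159,0,0.0325],"dr":[0,0,0],"jaw":255},{"dp":[-0.1441,0,0.0428],"dr":[0,0,0],"jaw":255}]' >/dev/null
python3 -c "
from h import *
edge()"
python3 -m handwheel '[{"dp":[-0.0188,0,0.0068],"dr":[0,0,0],"jaw":255}]' >/dev/null
python3 -c "
from h import *
edge()"
```

```text
t 5.83 s 34.12 lat -0.58 z 125.62 F [-0.12  0.65  0.95] along -0.66 w 0.003634285729599342 q [ 0.4   0.48  1.85 -0.42  0.95  0.54]
t 5.95 s 35.84 lat -0.34 z 125.77 F [-1.4   2.31  2.79] along -2.47 w 0.009565045358418825 q [ 0.4   0.48  1.85 -0.42  0.94  0.54]
```

```bash

python3 -m handwheel '[{"dp":[-0.0188,0,0.0068],"dr":[0,0,0],"jaw":255}]' >/dev/null
python3 -c "
from h import *
edge()"
python3 -m handwheel '[{"dp":[-0.0282,0,0.0103],"dr":[0,0,0],"jaw":255},{"dp":[-0.0564,0,0.0205],"dr":[0,0,0],"jaw":255},{"dp":[-0.0846,0,0.0308],"dr":[0,0,0],"jaw":255},{"dp":[-0.1128,0,0.041],"dr":[0,0,0],"jaw":255},{"dp":[-0.141,0,0.0513],"dr":[0,0,0],"jaw":255},{"dp":[-0.1692,0,0.0616],"dr":[0,0,0],"jaw":255},{"dp":[-0.1974,0,0.0718],"dr":[0,0,0],"jaw":255},{"dp":[-0.2256,0,0.0821],"dr":[0,0,0],"jaw":255}]' >/dev/null
python3 -c "
from h import *
edge()"

```

```text
t 6.08 s 37.8 lat -0.25 z 125.87 F [-0.17  0.61  0.78] along -0.63 w 0.004482235326430241 q [ 0.39  0.48  1.85 -0.42  0.94  0.53]
t 7.08 s 62.11 lat -0.57 z 125.61 F [ 0.23 -0.05 -0.25] along 0.08 w 0.0036240868798849317 q [ 0.35  0.47  1.87 -0.43  0.93  0.5 ]
```

```bash

python3 -m handwheel '[{"dp":[-0.0235,0,0.0086],"dr":[0,0,0],"jaw":255},{"dp":[-0.047,0,0.0171],"dr":[0,0,0],"jaw":255},{"dp":[-0.0705,0,0.0257],"dr":[0,0,0],"jaw":255}]' >/dev/null
python3 -c "
from h import *
edge()"
python3 -m handwheel '[{"dp":[-0.0141,0,0.0052],"dr":[0,0,0],"jaw":255}]' >/dev/null
python3 -c "
from h import *
edge()"
python3 -m handwheel '[{"dp":[-0.0282,0,0.0103],"dr":[0,0,0],"jaw":255},{"dp":[-0.0564,0,0.0205],"dr":[0,0,0],"jaw":255},{"dp":[-0.0846,0,0.0308],"dr":[0,0,0],"jaw":255},{"dp":[-0.1128,0,0.041],"dr":[0,0,0],"jaw":255},{"dp":[-0.141,0,0.0513],"dr":[0,0,0],"jaw":255},{"dp":[-0.1692,0,0.0616],"dr":[0,0,0],"jaw":255},{"dp":[-0.1974,0,0.0718],"dr":[0,0,0],"jaw":255},{"dp":[-0.2256,0,0.0821],"dr":[0,0,0],"jaw":255}]' >/dev/null
python3 -c "
from h import *
edge()"
```

```text
t 7.45 s 69.43 lat -0.45 z 125.64 F [-0.74  2.63  2.38] along -2.71 w 0.00457411694973015 q [ 0.34  0.47  1.87 -0.43  0.92  0.49]
t 7.58 s 70.67 lat -0.24 z 125.81 F [-0.51  3.05  2.78] along -3.09 w 0.004988900806194662 q [ 0.34  0.47  1.87 -0.43  0.92  0.49]
t 8.57 s 95.1 lat -0.56 z 125.56 F [-0.17  0.2   0.82] along -0.23 w 0.0034055002253333823 q [ 0.29  0.47  1.88 -0.44  0.9   0.46]
```

```bash

python3 -m handwheel '[{"dp":[-0.0235,0,0.0086],"dr":[0,0,0],"jaw":255},{"dp":[-0.047,0,0.0171],"dr":[0,0,0],"jaw":255},{"dp":[-0.0705,0,0.0257],"dr":[0,0,0],"jaw":255}]' >/dev/null
python3 -c "
from h import *
edge()"
python3 -m handwheel '[{"dp":[-0.0282,0,0.0103],"dr":[0,0,0],"jaw":255},{"dp":[-0.0564,0,0.0205],"dr":[0,0,0],"jaw":255},{"dp":[-0.0846,0,0.0308],"dr":[0,0,0],"jaw":255},{"dp":[-0.1128,0,0.041],"dr":[0,0,0],"jaw":255},{"dp":[-0.141,0,0.0513],"dr":[0,0,0],"jaw":255},{"dp":[-0.1692,0,0.0616],"dr":[0,0,0],"jaw":255},{"dp":[-0.1974,0,0.0718],"dr":[0,0,0],"jaw":255},{"dp":[-0.2256,0,0.0821],"dr":[0,0,0],"jaw":255}]' >/dev/null
python3 -c "
from h import *
edge()"
python3 -m handwheel '[{"dp":[-0.0235,0,0.0086],"dr":[0,0,0],"jaw":255},{"dp":[-0.047,0,0.0171],"dr":[0,0,0],"jaw":255},{"dp":[-0.0578,0,0.021],"dr":[0,0,0],"jaw":255}]' >/dev/null
python3 -c "
from h import *
edge()"
```

```text
t 8.95 s 102.32 lat -0.34 z 125.67 F [-0.46  3.31  2.18] along -3.34 w 0.006971821557539791 q [ 0.28  0.46  1.88 -0.45  0.9   0.45]
t 9.95 s 126.61 lat -0.55 z 125.53 F [-0.24  0.39  0.1 ] along -0.42 w 0.005009925962268555 q [ 0.24  0.46  1.89 -0.46  0.88  0.41]
t 10.32 s 132.5 lat -0.38 z 125.64 F [-0.55  2.42  1.41] along -2.47 w 0.008432997939246128 q [ 0.22  0.46  1.89 -0.46  0.87  0.4 ]
```

```bash

python3 -m handwheel '[{"dp":[-0.0282,0,0.0103],"dr":[0,0,0],"jaw":255},{"dp":[-0.0564,0,0.0205],"dr":[0,0,0],"jaw":255},{"dp":[-0.0846,0,0.0308],"dr":[0,0,0],"jaw":255},{"dp":[-0.1128,0,0.041],"dr":[0,0,0],"jaw":255},{"dp":[-0.141,0,0.0513],"dr":[0,0,0],"jaw":255},{"dp":[-0.1692,0,0.0616],"dr":[0,0,0],"jaw":255},{"dp":[-0.1974,0,0.0718],"dr":[0,0,0],"jaw":255},{"dp":[-0.2256,0,0.0821],"dr":[0,0,0],"jaw":255}]' >/dev/null
python3 -c "
from h import *
edge()"
python3 -m handwheel '[{"dp":[-0.0235,0,0.0084],"dr":[0,0,0],"jaw":255},{"dp":[-0.045,0,0.0162],"dr":[0,0,0],"jaw":255}]' >/dev/null
python3 -c "
from h import *
edge()"
python3 -m handwheel '[{"dp":[-0.0282,0,0.0103],"dr":[0,0,0],"jaw":255},{"dp":[-0.0564,0,0.0205],"dr":[0,0,0],"jaw":255},{"dp":[-0.0846,0,0.0308],"dr":[0,0,0],"jaw":255},{"dp":[-0.1128,0,0.041],"dr":[0,0,0],"jaw":255},{"dp":[-0.141,0,0.0513],"dr":[0,0,0],"jaw":255},{"dp":[-0.1692,0,0.0616],"dr":[0,0,0],"jaw":255},{"dp":[-0.1974,0,0.0718],"dr":[0,0,0],"jaw":255},{"dp":[-0.2256,0,0.0821],"dr":[0,0,0],"jaw":255}]' >/dev/null
python3 -c "
from h import *
edge()"
```

```text
t 11.32 s 156.81 lat -0.54 z 125.49 F [0.62 0.1  1.34] along -0.01 w 0.002978595686754976 q [ 0.18  0.46  1.9  -0.47  0.86  0.37]
t 11.57 s 161.34 lat -0.43 z 125.55 F [-1.14  2.71  2.8 ] along -2.84 w 0.005653636090473021 q [ 0.17  0.46  1.9  -0.47  0.85  0.36]
t 12.57 s 185.57 lat -0.56 z 125.49 F [ 0.13 -0.09  0.02] along 0.11 w 0.00326259798726081 q [ 0.13  0.46  1.9  -0.48  0.84  0.32]
```

Fret 6 is at 189.8, fret 7 at 215.5.

```bash

python3 -m handwheel '[{"dp":[-0.0188,0,0.0068],"dr":[0,0,0],"jaw":255},{"dp":[-0.0376,0,0.0136],"dr":[0,0,0],"jaw":255}]' >/dev/null
python3 -c "
from h import *
edge()"
python3 -m handwheel '[{"dp":[-0.0282,0,0.0103],"dr":[0,0,0],"jaw":255},{"dp":[-0.0564,0,0.0205],"dr":[0,0,0],"jaw":255},{"dp":[-0.0846,0,0.0308],"dr":[0,0,0],"jaw":255},{"dp":[-0.1128,0,0.041],"dr":[0,0,0],"jaw":255},{"dp":[-0.141,0,0.0513],"dr":[0,0,0],"jaw":255},{"dp":[-0.1692,0,0.0616],"dr":[0,0,0],"jaw":255},{"dp":[-0.1974,0,0.0718],"dr":[0,0,0],"jaw":255},{"dp":[-0.2256,0,0.0821],"dr":[0,0,0],"jaw":255}]' >/dev/null
python3 -c "
from h import *
edge()"
python3 -m handwheel '[{"dp":[-0.0141,0,0.0051],"dr":[0,0,0],"jaw":255}]' >/dev/null
python3 -c "
from h import *
edge()"
```

```text
t 12.82 s 189.2 lat -0.35 z 125.63 F [-0.62  2.78  4.37] along -2.84 w 0.010012204873013466 q [ 0.12  0.46  1.9  -0.48  0.84  0.32]
t 13.82 s 213.54 lat -0.55 z 125.44 F [-0.76  2.14  1.65] along -2.22 w 0.005052315318109151 q [ 0.07  0.46  1.9  -0.48  0.82  0.28]
t 13.95 s 214.82 lat -0.39 z 125.57 F [-0.73  3.67  2.19] along -3.73 w 0.009275620572983492 q [ 0.07  0.46  1.9  -0.48  0.82  0.28]
```

Fret 8 is at 239.8 and fret 9 at 262.7; after those I lift.

```bash

python3 -m handwheel '[{"dp":[-0.0282,0,0.0103],"dr":[0,0,0],"jaw":255},{"dp":[-0.0564,0,0.0205],"dr":[0,0,0],"jaw":255},{"dp":[-0.0846,0,0.0308],"dr":[0,0,0],"jaw":255},{"dp":[-0.1128,0,0.041],"dr":[0,0,0],"jaw":255},{"dp":[-0.141,0,0.0513],"dr":[0,0,0],"jaw":255},{"dp":[-0.1692,0,0.0616],"dr":[0,0,0],"jaw":255},{"dp":[-0.1974,0,0.0718],"dr":[0,0,0],"jaw":255},{"dp":[-0.2256,0,0.0821],"dr":[0,0,0],"jaw":255}]' >/dev/null
python3 -c "
from h import *
edge()"
python3 -m handwheel '[{"dp":[-0.0282,0,0.0101],"dr":[0,0,0],"jaw":255},{"dp":[-0.0564,0,0.0203],"dr":[0,0,0],"jaw":255},{"dp":[-0.0846,0,0.0306],"dr":[0,0,0],"jaw":255},{"dp":[-0.1128,0,0.0408],"dr":[0,0,0],"jaw":255},{"dp":[-0.141,0,0.051],"dr":[0,0,0],"jaw":255},{"dp":[-0.1692,0,0.0613],"dr":[0,0,0],"jaw":255},{"dp":[-0.1974,0,0.0715],"dr":[0,0,0],"jaw":255},{"dp":[-0.2162,0,0.0783],"dr":[0,0,0],"jaw":255}]' >/dev/null
python3 -c "
from h import *
edge()"
python3 -m handwheel '[{"dp":[-0.0188,0,0.0068],"dr":[0,0,0],"jaw":255},{"dp":[-0.0329,0,0.012],"dr":[0,0,0],"jaw":255}]' >/dev/null
python3 -c "
from h import *
edge()"
```

```text
t 14.95 s 238.91 lat -0.44 z 125.51 F [-0.92  3.98  3.31] along -4.07 w 0.0033107536944413977 q [ 0.03  0.46  1.9  -0.49  0.81  0.24]
t 15.95 s 261.87 lat -0.47 z 125.5 F [-0.28  3.83  2.73] along -3.83 w 0.007771561279503412 q [-0.02  0.46  1.89 -0.49  0.8   0.2 ]
t 16.2 s 265.63 lat -0.36 z 125.63 F [0.19 0.   3.17] along 0.02 w 0.002592739992163299 q [-0.02  0.46  1.89 -0.49  0.79  0.19]
```

Every fret gave a clear force reading. Now I lift straight up about 80 mm and check.

```bash

python3 -m handwheel '[{"dp":[-0.034,0,-0.094],"dr":[0,0,0],"jaw":255},{"dp":[-0.1,0,-0.28],"dr":[0,0,0],"jaw":255},{"dp":[-0.19,0,-0.52],"dr":[0,0,0],"jaw":255},{"dp":[-0.27,0,-0.75],"dr":[0,0,0],"jaw":255},{"dp":[-0.27,0,-0.75],"dr":[0,0,0],"jaw":255},{"dp":[-0.27,0,-0.75],"dr":[0,0,0],"jaw":255},{"dp":[-0.27,0,-0.75],"dr":[0,0,0],"jaw":255},{"dp":[-0.27,0,-0.75],"dr":[0,0,0],"jaw":255}]' >/dev/null
python3 - <<'E'
from h import *
edge()
cv2.imwrite("pics/end.png",camera("side")[:,:,::-1])
E
```

```text
t 17.2 s 265.12 lat -1.04 z 204.3 F [0.55 0.48 0.11] along -0.41 w 0.00970938518245158 q [-0.02  0.34  1.84 -0.43  0.94  0.1 ]
```

View pics/end.png

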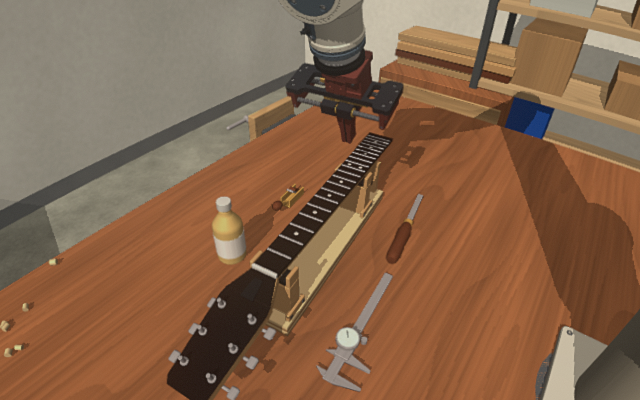

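The hand is clear above the neck. The nut is still at (265,268), and the bottle and tools look unmoved.

```bash
python3 -c "
from plant import hand_in
print(hand_in())"
```

```text
the job is handed in; nothing more can be done
None
```

The job is handed in: the fingertip touched frets 1 to 9 in order with wrist-force readings of about 2–5 N, the hand finished clear at 17 s, and the neck, tools and bottle look unmoved in the last picture; the hand-in call returned no verdict.

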